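# Free a battery module from the ratchet clamp

### The arm

A 7-joint arm with a two-finger parallel gripper is mounted at the origin on the work surface. World frame = base frame: x ahead of the robot, y to its left, z up, the work surface at z = 0. Lengths are in mm, angles in rad, forces in N, time in s.
With the tool pointing down it reaches from about 400 to 875 mm from the base axis. Payload 4.4 kg.
Tool frame: the origin (TCP) lies at the very end of the fingers, on their centre line; the grasp point (between the pads) lies 19 mm behind it; z points along the fingers, y is the line along which they close (so a half turn about z gives the same grasp; the last joint's range is limited). The gripper opens to 85 mm and grips with 20 to 120 N. Pads are 22 mm wide; open, the fingers measure 114 mm over their backs; the gripper's body (76 mm by 85 mm) begins 54 mm behind the grasp point. The pads swing forward as they close: fully open they stand 13 mm farther back than shut.
Start: joints at [1.134, 0.628, 0.038, 1.517, -0.027, 0.996, -0.02], TCP at [235.563, -605.828, 231.313] pointing down, gripper open.
Joint ranges: [-3.06, 3.06], [-0.37, 2.12], [-1.25, 1.32], [0.18, 2.47], [-1.1, 4.24], [0.23, 1.98], [-2.94, 2.94]. Speed limits (rad/s): [2.57, 2.57, 3.14, 3.14, 3.14, 3.14, 3.14].

### API

Orientations are given as [roll, pitch, yaw] about the fixed x, y, z axes, in that order (R = Rz(yaw) Ry(pitch) Rx(roll)).
In Python, from cell import ctrl gives the robot as it stands.
- The arm moves only by the tool step_arm, never from a script. Its argument "series" is a list that holds one entry, the list of rows, each a list of 7 numbers: the turn, a rotation vector about the tool's x, y, z as a fraction of full scale, then the shift along the tool's x, y, z as a fraction of full scale, then the closure, from 0 (fully open) to 1 (shut). In form: [[[ax, ay, az, tx, ty, tz, gripper], ...]]. A call has 1 to 12 rows; each row shifts and turns the commanded pose from where the row before left it, along the tool's axes as they then stand; what a row does not reach is not made up. Full scale, the value 1, is 150 mm for a shift and 45 degrees for a turn. A row lasts 1/10 s, in which the tool goes at most 50 mm and 8.59 degrees, less where a joint would pass 70% of its speed; a pose out of reach is approached as far as the arm can. A call with a number of a shift or a turn outside -1 to 1 is refused whole. A call with a gripper value outside its range is refused whole. The fingers move at their own pace and stop on an object; the grip force is fixed at half the most. Time passes only in rows, so rows that do not move let the fingers close. It gives the time, the measured TCP pose, the force, the opening and the grip force at its end, in the units of the state.
- ctrl.read_state(): the state, without advancing time (a new reading comes with each control period).
- ctrl.get_image(name): name is "scene" or "side" or "wrist"; returns a dict with "img" (384x512x3 uint8, red, green, blue), "fx", "fy", "cx", "cy" (pixels), "R" (3x3) and "t" (3): a world point X has camera coordinates R X + t. Camera axes: x right, y down, z forward; pixel columns grow to the right and rows downward; lengths in mm; the calibration is good to about 2 mm. A picture is of the moment at which its call begins. There is no depth.
- ctrl.finish_job(): hands the job in; it is judged then, once.
Trained networks look in a picture, given as the dict that the camera call returned (one of the last four; its "shot" number tells which), for a name from the list of things; names that differ only in an ending like _2 or _b are one class to them, and where a whole thing is asked for, a point or a joint stands for the part that bears it (a point fixed in the world has none). Each returns a list of dicts, best first, with "score" (0 to 1); they miss things now and then, are a little off and sometimes report something else, mostly with a low value. They report only what shows in the picture. A call takes as long as a camera call.
- ctrl.recognise(picture, thing): "centre" ([column, row] in pixels, amid what is visible of it).
The state is a dict: "clock": time; "qpos": joint angles; "qd": joint speeds; "tau": joint torques, N m; "eef_pos": TCP position; "tool_rot": TCP orientation; "force": force on the tool from outside, world axes, zero at the start; "torque": the same for the moment, N m; "width": finger opening in mm; "gripper_force": force on a finger pad.
Only numpy, scipy, OpenCV 4.12 (cv2) and the standard library are available. Lean on these libraries where they do the work, as an engineer would, in place of code of your own. Each camera call takes 0.05 s, during which the arm holds its last target. There are 200 camera calls.

### The job

The battery module is locked in the ratchet clamp. Lift the clamp's pawl by its black handle and slide the clamp bar well back, then take the module out and set it down upright and flat in the grey carrier tray, without dropping it. Leave the bar drawn back and do not disturb the other things on the bench.

Things in the scene. Friction and masses are not known exactly. Their poses are not given: they have to be found in the camera images.
- fixture: The clamping fixture, fixed to the bench: an aluminium bed 290 x 80 x 20 mm. Origin under the bed at bench level; its x axis is the clamping direction (horizontal), y is across, z up. The bed runs from x = -150 to +140 mm and its top is 20 mm above the bench. A fixed dark jaw stands at the +x end (inner face at x = +117 mm, top 90 mm above the bench). A rack of square steel teeth (9 mm high, 14 mm pitch) lies on the bed's middle from x = -110 to -35 mm.
- clamp (a joint): The clamp bar (sliding jaw), a dark steel block 70 mm wide on the bed. Value in m: 0 to 0.002 as it starts, closed on the module, up to 0.060 fully back; it grows as the bar moves along the fixture's -x. About 2 N of friction; it stays where it is left. The ratchet pawl it carries hooks behind a rack tooth and stops it from moving back until the pawl is lifted.
- clamp_jaw (a point): Point on the sliding jaw's working face, in mid-width, at its top, 100 mm above the bench. A lip 8 mm thick (its underside 92 mm above the bench, 2 mm above the module) reaches 12 mm from here over the module's end, so the module cannot be lifted out until the bar is back by more than that; 35 mm or more is well back.
- pawl (a joint): Angle of the pawl in rad: 0 = down in the rack, grows as the handle is lifted, up to 0.8. Teeth are cleared above about 0.22 rad; 0.3 to 0.45 is comfortable. It falls back by its own weight (90 g) when let go, and must be kept up while the bar is slid.
- pawl_handle (a point): Centre of the pawl's black handle, a horizontal round bar 14 mm in diameter and 70 mm long lying along the fixture's y, on a steel stalk (9 x 12 mm) that rises below its middle. With the pawl down it is 70 mm above the bench and the pawl's arm below it ends 39 mm above the bench. It swings about pawl_hinge. Axes as the fixture's when the pawl is down.
- pawl_hinge (a point): Centre of the pawl's hinge on the clamp bar, 34 mm above the bench; the hinge axis is the fixture's y. With the pawl down the handle lies 80 mm from it along the fixture's -x and 36 mm higher. Lifting moves the handle up and over towards +x. It travels with the bar.
- module_center (a point): Centre of the battery module, a block of four flat aluminium cells between grey end plates with copper tabs on top, 90 mm (its x, along the clamp) x 56 mm (its y) x 70 mm high, about 0.5 to 0.8 kg. It stands on the bed between the jaws with its centre 55 mm above the bench; its two long sides are free to be gripped across the 56 mm.
- tray_floor (a point): Centre of the inner floor (5 mm above the bench) of the grey carrier tray, fixed to the bench: 160 mm (its x) x 210 mm (its y) outside, 25 mm high, walls 5 mm. The module's centre is 35 mm above this floor when it stands in the tray; any heading will do.
- screwdriver: Bystander: a screwdriver lying on the bench. Not to be disturbed.
- wrench: Bystander: a steel wrench lying on the bench. Not to be disturbed.
- meter: Bystander: a black hand-held test meter, 150 x 75 x 32 mm, lying on the bench. Not to be disturbed.
- partsbin: Bystander: an open blue parts bin, 120 x 150 x 60 mm, on the bench. Not to be disturbed.

How it is judged:
By the outcome, as a careful person would: the job done as asked, in the order asked, and still so for the second after the job is handed in, with the robot touching nothing.
It also fails if it takes over 64 s, if anything falls off the work surface, if the arm or the gripper's body presses on something with over 40 N, if the wrist force passes 120 N, or if a joint passes its speed limit or range.

## Working session

There is one attempt and no reset: what is moved stays moved. The work goes in short steps, Python scripts to look and compute and a tool call to move; the robot and the scene stay as the last step left them, time stands still between calls to the robot, and variables do not carry over. Pictures are saved under pics/ and viewed, at most 10 in all, crops included, and the job is handed in when it is done.

Besides the shell and the picture viewer there is one more tool, called after "Emit:" in YAML: its name, and indented under it one key for each argument. step_arm: Moves the arm, as the interface text tells. Shift numbers are shares of 150 mm and turn numbers shares of 45 degrees, none past 1 either way. Its arguments: {"type":"object","properties":{"series":{"type":"array","items":{"type":"array","items":{"type":"array","items":{"type":"number","minimum":-1,"maximum":1}}}}},"required":["series"]}

```bash
mkdir -p pics; cat > h.py <<'E'
import numpy as np, cv2
from cell import ctrl
def ray(p,uv):
    d=np.linalg.inv(np.array([[p['fx'],0,p['cx']],[0,p['fy'],p['cy']],[0,0,1]]))@[uv[0],uv[1],1]
    R=np.array(p['R']);t=np.array(p['t']); return -R.T@t, R.T@d
def atz(p,uv,z):
    c,d=ray(p,uv); return c+d*(z-c[2])/d[2]
def proj(p,X):
    X=np.atleast_2d(X)@np.array(p['R']).T+np.array(p['t'])
    return np.c_[p['fx']*X[:,0]/X[:,2]+p['cx'],p['fy']*X[:,1]/X[:,2]+p['cy']]
def tri(a,b):
    A=0;B=0
    for p,uv in (a,b):
        c,d=ray(p,uv); d=d/np.linalg.norm(d); P=np.eye(3)-np.outer(d,d); A=A+P;B=B+P@c
    return np.linalg.solve(A,B)
def save(p,n): cv2.imwrite('pics/'+n+'.png',cv2.cvtColor(p['img'],cv2.COLOR_RGB2BGR))
E
python3 - <<'E'
from h import *
np.set_printoptions(precision=1,suppress=True)
P={n:ctrl.get_image(n) for n in("scene","side")}
ims=[P[n]['img'] for n in P]
for n in P: save(P[n],n+'0'); print(n,-np.array(P[n]['R']).T@P[n]['t'])
Z=dict(pawl_handle=70,module_center=55,tray_floor=5,clamp_jaw=100,pawl_hinge=34,fixture=20,meter=16,partsbin=30,wrench=5,screwdriver=10)
for k,z in Z.items():
    b={}
    for n in P:
        r=ctrl.recognise(P[n],k)
        for q in r[:2]: print(k,n,np.array(q['centre']),round(q['score'],2),atz(P[n],q['centre'],z)[:2])
        if r:b[n]=r[0]['centre']
    if len(b)==2: print('   tri',tri((P['scene'],b['scene']),(P['side'],b['side'])))
print(ctrl.read_state())
E
```

```text
scene [1246.1  264.2 1202.8]
side [ 409.5 1056.  1422.3]
pawl_handle scene [192.6 159.4] 0.7 [ 606.6 -253.4]
pawl_handle side [285.1 146.1] 0.43 [ 578.8 -258.3]
   tri [ 585.5 -272.7   44.7]
module_center scene [232.8 160.8] 0.95 [ 544. -136.]
module_center side [283.2 167.7] 0.47 [ 570.6 -155.7]
module_center side [287.4 142.2] 0.32 [ 574.7 -296.3]
   tri [ 566.3 -123.4   91.5]
tray_floor scene [317.5 192.7] 0.55 [505.4 161. ]
tray_floor side [289.2 244.3] 0.67 [500.3 157.1]
tray_floor side [285.9 143. ] 0.29 [ 586.3 -340. ]
   tri [501.9 158.8   3.3]
clamp_jaw scene [211.7 157. ] 0.82 [ 588.1 -188.8]
clamp_jaw side [282.9 152.8] 0.77 [ 578.1 -192. ]
clamp_jaw side [285.1 157.6] 0.19 [ 565.9 -168.4]
   tri [ 580.5 -195.1   92.2]
pawl_hinge scene [190.8 156. ] 0.72 [ 576.5 -282.6]
pawl_hinge side [282.5 144.7] 0.56 [ 595.1 -299.5]
   tri [ 591.8 -270.5   62.2]
fixture scene [209.  164.5] 0.88 [ 572.3 -214.8]
fixture side [239.2 171.7] 0.62 [ 744.  -137.2]
fixture side [278.5 166. ] 0.61 [ 594.6 -192.7]
   tri [694.1 -99.5 153.9]
meter scene [150.1 141.3] 0.57 [ 573.8 -454.1]
meter side [291.  124.4] 0.74 [ 579.8 -444.6]
   tri [ 578.1 -448.8   17.4]
partsbin scene [406.3 244.3] 0.8 [573.9 473.7]
partsbin scene [192.9 157.2] 0.19 [ 575.5 -275.4]
partsbin side [250.4 326.3] 0.92 [574.3 490. ]
   tri [572.  480.1  18.4]
wrench scene [201.6 217.9] 0.89 [ 757.5 -141.7]
wrench scene [194.7 156.4] 0.72 [ 555.4 -282.9]
wrench side [239.2 169.7] 0.64 [ 749.8 -160.5]
   tri [ 752.7 -147.7    9. ]
{'clock': 1.1, 'qpos': array([ 1.1,  0.6,  0. ,  1.5, -0. ,  1. , -0. ]), 'qd': array([ 0., -0., -0.,  0., -0.,  0., -0.]), 'tau': array([  0. , -56.3,   1.2, -19.4,   0. ,   0. ,  -0. ]), 'eef_pos': array([ 235.6, -605.8,  231.3]), 'tool_rot': array([ 3.1, -0. ,  0.4]), 'force': array([ 0.1,  0.4, -0.4]), 'torque': array([-0. , -0.1,  0. ]), 'gripper_force': 0.0, 'width': 85.74693115533586}
```

```bash
python3 - <<'E'
import cv2
a=cv2.imread('pics/scene0.png')[110:260,120:380]; cv2.imwrite('pics/c1.png',cv2.resize(a,None,fx=3,fy=3,interpolation=cv2.INTER_CUBIC))
a=cv2.imread('pics/side0.png')[100:300,190:370]; cv2.imwrite('pics/c2.png',cv2.resize(a,None,fx=3,fy=3,interpolation=cv2.INTER_CUBIC))
E
```

```text
(no output)
```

View pics/c1.png

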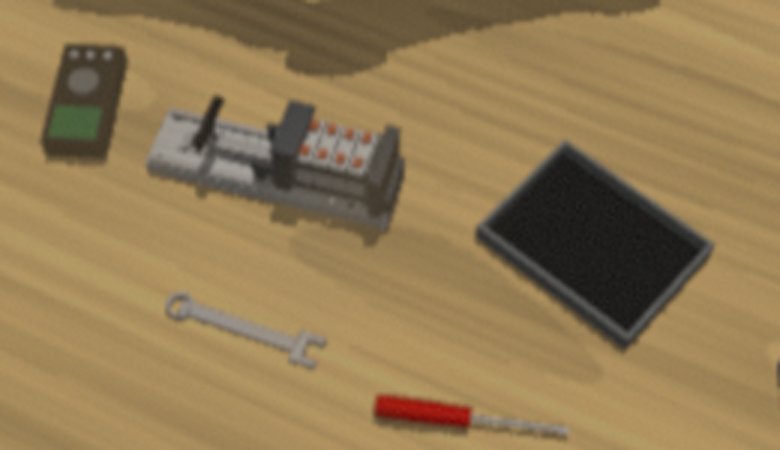

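View pics/c2.png

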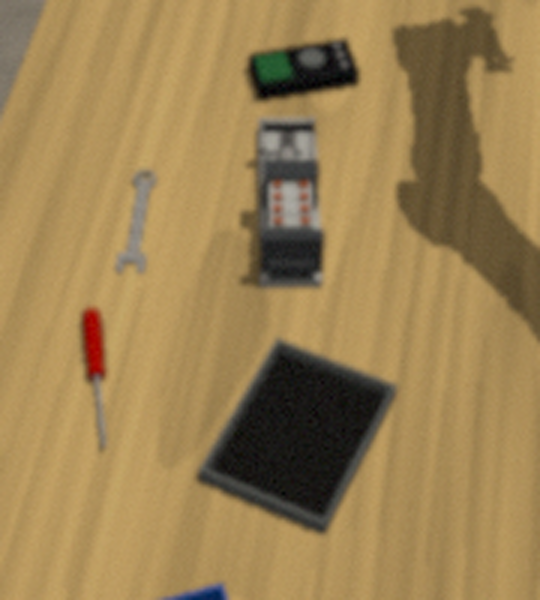

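Scene crop: meter left, the fixture's handle at about full-pixel (190,150), sliding jaw (217,157), module (232,160), tray (318,192), wrench and screwdriver nearer. Side view agrees; fixture runs roughly along world +y (bed corners (277,141),(295,141),(276,193),(297,193)).

```bash
python3 - <<'E'
from h import *
np.set_printoptions(precision=2,suppress=True)
P={n:ctrl.get_image(n) for n in("scene","side","wrist")}
for uv in[(176.7,146.7),(170,163.5),(249,183.5)]: print(atz(P['scene'],uv,20))
for uv in[(277.3,140.7),(294.7,140.7),(276,193.3),(297.3,193.3)]: print('s',atz(P['side'],uv,20))
for uv in[(309,158),(357,192),(279,188),(328,225)]: print('tray',atz(P['scene'],uv,25))
s=ctrl.read_state();print(s['tool_rot'],s['eef_pos'])
w=P['wrist'];print(w['fx'],-np.array(w['R']).T@w['t'],np.array(w['R']))
E
```

```text
[ 555.27 -354.18   20.  ]
[ 627.42 -337.51   20.  ]
[581.48 -57.26  20.  ]
s [ 622.04 -332.8    20.  ]
s [ 550.01 -344.58   20.  ]
s [582.03 -52.65  20.  ]
s [501.75 -66.04  20.  ]
tray [399.35  85.84  25.  ]
tray [458.11 279.28  25.  ]
tray [556.62  41.24  25.  ]
tray [614.08 235.    25.  ]
[ 3.14 -0.    0.37] [ 235.56 -605.84  231.32]
341.6632526853687 [ 313.7  -575.56  373.85] [[ 0.36 -0.93 -0.  ]
 [-0.88 -0.34  0.32]
 [-0.3  -0.12 -0.95]]
```

Emit:
step_arm:
  series:
    - [[0, 0, 0.132, 0, 0, -0.3, 0], [0, 0, 0.132, 0, 0, -0.3, 0], [0, 0, 0, 0.257, -0.212, 0, 0], [0, 0, 0, 0.257, -0.212, 0, 0], [0, 0, 0, 0.257, -0.212, 0, 0], [0, 0, 0, 0.257, -0.212, 0, 0], [0, 0, 0, 0.257, -0.212, 0, 0], [0, 0, 0, 0.257, -0.212, 0, 0], [0, 0, 0, 0.257, -0.212, 0, 0], [0, 0, 0, 0.257, -0.212, 0, 0], [0, 0, 0, 0.257, -0.212, 0, 0], [0, 0, 0, 0.257, -0.212, 0, 0]]

```text
clock: 2.45
eef_pos: [565.3, -227.7, 321.6]
tool_rot: [3.141, -0.0, 0.163]
force: [1.7, -0.6, 0.6]
width: 85.5
gripper_force: 0.0
```

```bash
python3 - <<'E'
from h import *
np.set_printoptions(precision=2,suppress=True)
w=ctrl.get_image('wrist'); s=ctrl.read_state();print(s['tool_rot'],s['eef_pos'],s['clock'],s['force'])
np.savez('w1.npz',**{k:np.array(w[k]) for k in('img','fx','fy','cx','cy','R','t')})
cv2.imwrite('pics/w1.png',cv2.resize(cv2.cvtColor(w['img'],cv2.COLOR_RGB2BGR),None,fx=1.56,fy=1.56,interpolation=cv2.INTER_CUBIC))
for k,z in dict(pawl_handle=70,module_center=55,clamp_jaw=100,pawl_hinge=34).items():
    for q in ctrl.recognise(w,k)[:2]: print(k,np.array(q['centre']),round(q['score'],2),atz(w,q['centre'],z)[:2])
E
```

```text
[-3.13 -0.01  0.18] [ 572.24 -216.82  321.16] 2.5 [4.79 6.55 1.18]
pawl_handle [295.4 145.8] 0.81 [ 579.04 -267.52]
module_center [170.8 147.7] 0.57 [ 549.61 -121.17]
clamp_jaw [429.1 153.8] 0.57 [ 599.26 -408.13]
clamp_jaw [236.8 145.4] 0.56 [ 574.47 -201.21]
pawl_hinge [298.1 142.3] 0.96 [ 577.69 -274.89]
```

View pics/w1.png

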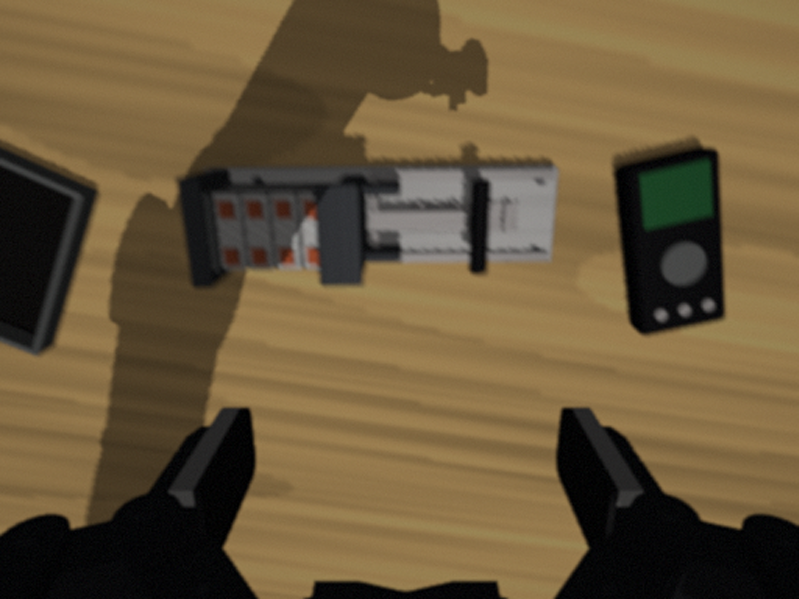

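Wrist view: handle is the black bar at (479,226) in the enlarged view (307,145 original), jaw+lip at (342,232), module left of it at (265,230), meter right. The arm was still settling, so I retake it at rest.

```bash
python3 - <<'E'
from h import *
np.set_printoptions(precision=2,suppress=True)
for i in range(3): w=ctrl.get_image('wrist')
s=ctrl.read_state();print(s['tool_rot'],s['eef_pos'],s['clock'],s['force'])
np.savez('w2.npz',**{k:np.array(w[k]) for k in('img','fx','fy','cx','cy','R','t')})
for k,z in dict(pawl_handle=70,module_center=55,clamp_jaw=100).items():
    for q in ctrl.recognise(w,k)[:2]: print(k,np.array(q['centre']),round(q['score'],2),atz(w,q['centre'],z)[:2])
a=cv2.cvtColor(w['img'],cv2.COLOR_RGB2BGR)[85:205,105:371]
cv2.imwrite('pics/w2.png',cv2.resize(a,None,fx=3,fy=3,interpolation=cv2.INTER_CUBIC))
E
```

```text
[3.14 0.   0.16] [ 563.1  -231.23  321.49] 2.85 [-0.31  0.25  0.  ]
pawl_handle [293.5 142.7] 0.8 [ 579.71 -268.33]
module_center [167.1 144.8] 0.84 [ 550.3 -120.2]
clamp_jaw [231.9 142.2] 0.75 [ 574.74 -199.24]
```

View pics/w2.png

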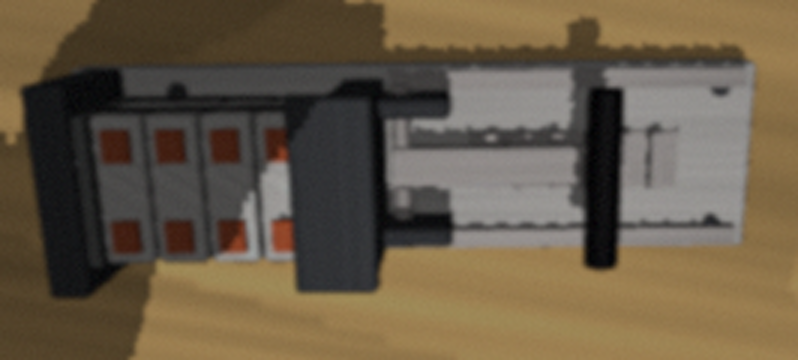

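Crop at rest: handle from (604,90) to (600,266), bed's rear corners (754,64),(742,244), lip's front edge (288,98)–(296,290), fixed jaw at left, module with copper tabs between.

```bash
python3 - <<'E'
from h import *
np.set_printoptions(precision=1,suppress=True)
w=dict(np.load('w2.npz'))
def f(u,v,z): return atz(w,(u/3+105,v/3+85),z)
for n,u,v,z in [('h1',604,90,70),('h2',600,266,70),('bc1',754,64,20),('bc2',742,244,20),('lip1',288,98,100),('lip2',296,290,100),('jb1',380,97,100),('jb2',378,290,100),('fj1',24,88,90),('fj2',52,295,90),('mod tl',92,114,90),('mod bl',106,262,90),('edge',120,66,20),('modbr',292,262,90)]: print(n,f(u,v,z))
E
```

```text
h1 [ 613.  -276.6   70. ]
h2 [ 545.3 -289.    70. ]
bc1 [ 629.4 -344.2   20. ]
bc2 [ 552.6 -358.5   20. ]
lip1 [ 595.2 -163.9  100. ]
lip2 [ 525.9 -174.1  100. ]
jb1 [ 600.6 -195.5  100. ]
jb2 [ 530.8 -204.2  100. ]
fj1 [582.2 -68.9  90. ]
fj2 [505.7 -81.2  90. ]
mod tl [576.8 -93.3  90. ]
mod bl [ 522.1 -100.9   90. ]
edge [585.9 -80.8  20. ]
modbr [ 533.4 -170.3   90. ]
```

Emit:
step_arm:
  series:
    - [[0, 0, 0, 0.008, 0.06, 0.235, 0.4], [0, 0, 0, 0.008, 0.06, 0.235, 0.4], [0, 0, 0, 0.008, 0.06, 0.235, 0.4], [0, 0, 0, 0.008, 0.06, 0.235, 0.4], [0, 0, 0, 0.008, 0.06, 0.235, 0.4], [0, 0, 0, 0.008, 0.06, 0.235, 0.4], [0, 0, 0, 0, 0, 0, 0.4], [0, 0, 0, 0, 0, 0, 0.4], [0, 0, 0, 0, 0, 0, 0.4]]

```text
clock: 3.9
eef_pos: [581.4, -281.7, 112.0]
tool_rot: [3.14, -0.003, 0.163]
force: [-0.6, 0.7, 0.3]
width: 51.0
gripper_force: 0.0
```

```bash
python3 - <<'E'
from h import *
np.set_printoptions(precision=2,suppress=True)
for i in range(2): w=ctrl.get_image('wrist')
s=ctrl.read_state();print(s['tool_rot'],s['eef_pos'],s['clock'],s['force'],s['width'])
np.savez('w3.npz',**{k:np.array(w[k]) for k in('img','fx','fy','cx','cy','R','t')})
p=proj(w,[s['eef_pos'],[579,-282.8,70]]); print(p*1.5605)
for q in ctrl.recognise(w,'pawl_handle')[:2]: print(np.array(q['centre'])*1.5605,round(q['score'],2),atz(w,q['centre'],70)[:2])
cv2.imwrite('pics/w3.png',cv2.resize(cv2.cvtColor(w['img'],cv2.COLOR_RGB2BGR),None,fx=1.5605,fy=1.5605,interpolation=cv2.INTER_CUBIC))
E
```

```text
[ 3.14 -0.    0.16] [ 581.43 -281.55  112.19] 4.0 [ 0.05 -0.31 -0.04] 51.05442587343189
[[404.95 410.42]
 [407.08 359.39]]
[382.63 327.7 ] 0.72 [ 590.29 -271.68]
[ 24.97 343.93] 0.54 [ 561.94 -139.88]
```

View pics/w3.png

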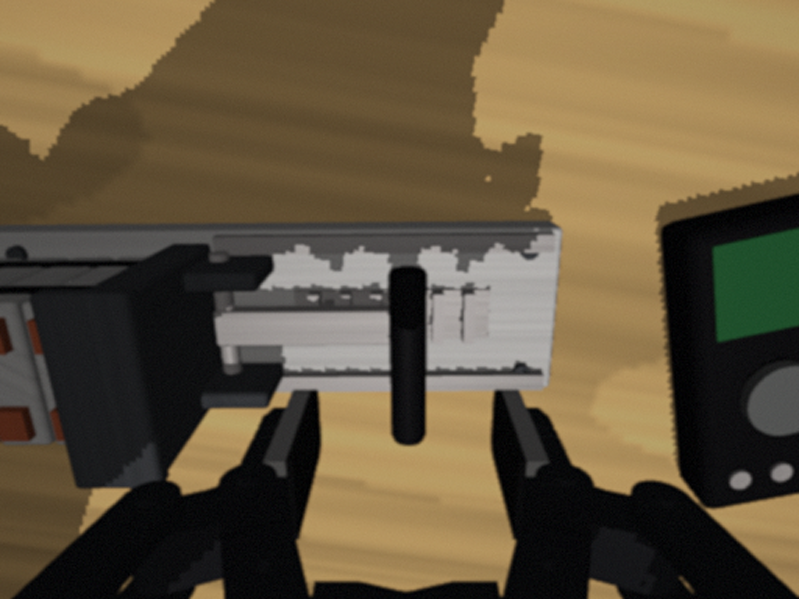

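Handle is centred between the fingers at (407,356), matching my projected (407,359). Descend and grip.

Emit:
step_arm:
  series:
    - [[0, 0, 0, -0.005, 0.002, 0.1, 0.4], [0, 0, 0, -0.005, 0.002, 0.1, 0.4], [0, 0, 0, -0.005, 0.002, 0.1, 0.4], [0, 0, 0, 0, 0, 0.1, 0.4], [0, 0, 0, 0, 0, 0, 0.5], [0, 0, 0, 0, 0, 0, 0.6], [0, 0, 0, 0, 0, 0, 0.7], [0, 0, 0, 0, 0, 0, 0.8], [0, 0, 0, 0, 0, 0, 1], [0, 0, 0, 0, 0, 0, 1], [0, 0, 0, 0, 0, 0, 1], [0, 0, 0, 0, 0, 0, 1]]

```text
clock: 5.25
eef_pos: [578.6, -283.0, 50.6]
tool_rot: [3.141, -0.001, 0.164]
force: [0.2, -0.8, 5.4]
width: 12.3
gripper_force: 58.8
```

Emit:
step_arm:
  series:
    - [[-0.0556, 0, 0, 0, -0.0055, -0.0232, 1], [-0.0556, 0, 0, 0, -0.0055, -0.0232, 1], [-0.0556, 0, 0, 0, -0.0055, -0.0232, 1], [-0.0556, 0, 0, 0, -0.0055, -0.0232, 1], [0, 0, 0, 0, 0, 0, 1], [0, 0, 0, 0, 0, 0, 1]]

```text
clock: 5.85
eef_pos: [577.8, -279.1, 63.9]
tool_rot: [2.966, -0.001, 0.164]
force: [1.2, -1.5, 2.2]
width: 12.4
gripper_force: 59.3
```

Tracking the arc with low force. Continue.

Emit:
step_arm:
  series:
    - [[-0.0556, 0, 0, 0, -0.0055, -0.0232, 1], [-0.0556, 0, 0, 0, -0.0055, -0.0232, 1], [-0.0556, 0, 0, 0, -0.0055, -0.0232, 1], [-0.0556, 0, 0, 0, -0.0055, -0.0232, 1], [-0.0278, 0, 0, 0, -0.0027, -0.0116, 1], [0, 0, 0, 0, 0, 0, 1], [0, 0, 0, 0, 0, 0, 1]]

```text
clock: 6.55
eef_pos: [576.6, -272.1, 78.1]
tool_rot: [2.77, -0.001, 0.163]
force: [1.1, -3.3, 4.3]
width: 12.1
gripper_force: 59.9
```

```bash
python3 - <<'E'
from h import *
np.set_printoptions(precision=2,suppress=True)
s=ctrl.read_state();print(s['tool_rot'],s['eef_pos'],s['clock'],s['force'],s['width'])
from scipy.spatial.transform import Rotation as Ro
R=Ro.from_euler('xyz',s['tool_rot']).as_matrix();print(R)
print('tool shift for 50mm back:',R.T@(-50*np.array([-.162,.987,0]))/150)
E
```

```text
[ 2.77 -0.    0.16] [ 576.57 -272.08   78.05] 6.55 [ 1.1  -3.25  4.33] 12.072997583416894
[[ 0.99  0.15  0.06]
 [ 0.16 -0.92 -0.36]
 [ 0.    0.36 -0.93]]
tool shift for 50mm back: [-0.    0.31  0.12]
```

Emit:
step_arm:
  series:
    - [[0, 0, 0, 0, 0.0155, 0.006, 1], [0, 0, 0, 0, 0.031, 0.012, 1], [0, 0, 0, 0, 0.031, 0.012, 1], [0, 0, 0, 0, 0.031, 0.012, 1]]

```text
clock: 6.95
eef_pos: [579.2, -287.8, 77.0]
tool_rot: [2.772, -0.0, 0.164]
force: [1.6, 3.6, -1.1]
width: 12.1
gripper_force: 59.7
```

Emit:
step_arm:
  series:
    - [[0, 0, 0, 0, 0.031, 0.012, 1], [0, 0, 0, 0, 0.031, 0.012, 1], [0, 0, 0, 0, 0.031, 0.012, 1], [0, 0, 0, 0, 0.031, 0.012, 1], [0, 0, 0, 0, 0.031, 0.012, 1], [0, 0, 0, 0, 0.031, 0.012, 1], [0, 0, 0, 0, 0.015, 0.006, 1], [0, 0, 0, 0, 0, 0, 1], [0, 0, 0, 0, 0, 0, 1]]

```text
clock: 7.85
eef_pos: [584.9, -321.0, 78.3]
tool_rot: [2.769, -0.001, 0.164]
force: [4.7, 0.4, -0.8]
width: 12.1
gripper_force: 59.7
```

Emit:
step_arm:
  series:
    - [[0.0556, 0, 0, 0, 0.0044, 0.0234, 1], [0.0556, 0, 0, 0, 0.0044, 0.0234, 1], [0.0556, 0, 0, 0, 0.0044, 0.0234, 1], [0.0556, 0, 0, 0, 0.0044, 0.0234, 1], [0.0556, 0, 0, 0, 0.0044, 0.0234, 1], [0.0278, 0, 0, 0, 0.0022, 0.0117, 1], [0, 0, 0, 0, 0, 0, 1], [0, 0, 0, 0, 0, 0, 1]]

```text
clock: 8.65
eef_pos: [586.1, -327.2, 62.2]
tool_rot: [3.012, -0.001, 0.163]
force: [0.9, 7.4, 13.6]
width: 12.0
gripper_force: 61.5
```

Pawl appears to rest on a tooth. Release and back off.

Emit:
step_arm:
  series:
    - [[0, 0, 0, 0, 0, 0, 0.8], [0, 0, 0, 0, 0, 0, 0.6], [0, 0, 0, 0, 0, 0, 0.5], [0, 0, 0, 0, 0, 0, 0.5], [0, 0, 0, 0, 0, -0.1, 0.5], [0, 0, 0, 0, 0, -0.2, 0.5], [0, 0, 0, 0, 0, -0.25, 0.5], [0.1, 0, 0, 0, 0, -0.3, 0.3], [0.065, 0, 0, 0, 0, -0.3, 0], [0, 0, 0, 0, 0, -0.3, 0], [0, 0, 0, 0, 0, -0.2, 0]]

```text
clock: 9.75
eef_pos: [582.8, -311.3, 311.6]
tool_rot: [3.137, -0.004, 0.162]
force: [0.8, 0.1, -0.8]
width: 85.5
gripper_force: 0.0
```

```bash
python3 - <<'E'
from h import *
np.set_printoptions(precision=2,suppress=True)
for i in range(3): w=ctrl.get_image('wrist')
s=ctrl.read_state();print(s['tool_rot'],s['eef_pos'],s['clock'],s['force'],s['width'],s['qpos'])
np.savez('w4.npz',**{k:np.array(w[k]) for k in('img','fx','fy','cx','cy','R','t')})
for k,z in dict(pawl_handle=70,module_center=55,clamp_jaw=100).items():
    for q in ctrl.recognise(w,k)[:2]: print(k,np.array(q['centre'])*1.5605,round(q['score'],2),atz(w,q['centre'],z)[:2])
cv2.imwrite('pics/w4.png',cv2.resize(cv2.cvtColor(w['img'],cv2.COLOR_RGB2BGR),None,fx=1.5605,fy=1.5605,interpolation=cv2.INTER_CUBIC))
E
```

```text
[ 3.14 -0.    0.16] [ 583.34 -310.74  310.29] 9.9 [ 0.06 -0.32 -0.7 ] 85.05706950359559 [ 0.42  0.58  0.04  1.39 -0.02  1.17 -0.94]
pawl_handle [407.91 237.82] 0.78 [ 588.24 -314.81]
module_center [157.77 242.81] 0.63 [ 550.78 -127.67]
clamp_jaw [309.92 239.54] 0.78 [ 582.44 -248.07]
```

View pics/w4.png

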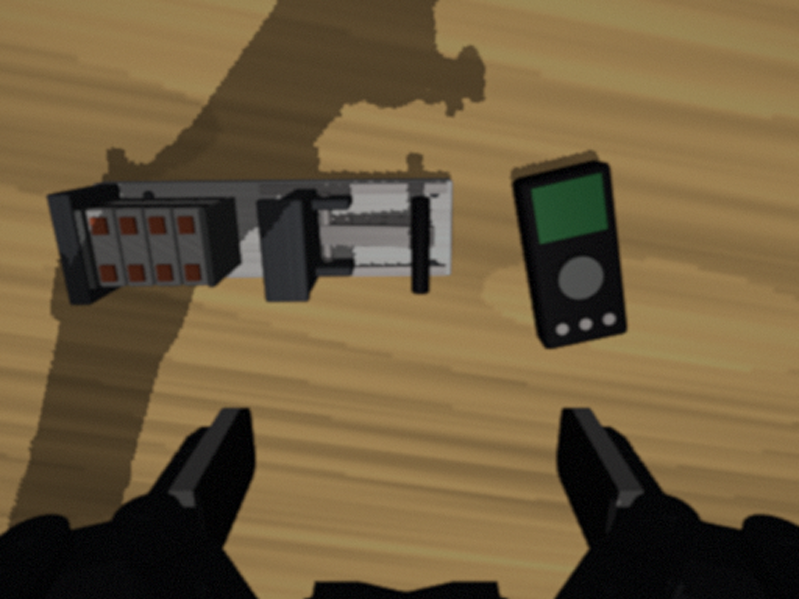

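Bar is back (~49 mm; jaw at (285,245)), pawl down, module at (150,245) clear of the lip and still upright against the fixed jaw.

```bash
python3 - <<'E'
from h import *
np.set_printoptions(precision=2,suppress=True)
w=dict(np.load('w4.npz'))
C=np.array([atz(w,np.array(uv)/1.5605,90) for uv in[(86,210),(101,287),(205,206),(211,285)]]);print(C,C.mean(0))
E
```

```text
[[ 575.99  -93.88   90.  ]
 [ 521.87 -103.08   90.  ]
 [ 591.75 -173.69   90.  ]
 [ 535.9  -180.44   90.  ]] [ 556.38 -137.77   90.  ]
```

Emit:
step_arm:
  series:
    - [[0, 0, -0.182, 0, 0, 0, 0], [0, 0, -0.182, 0, 0, 0, 0], [0, 0, -0.182, 0, 0, 0, 0], [0, 0, -0.182, 0, 0, 0, 0], [0, 0, -0.182, 0, 0, 0, 0], [0, 0, -0.182, 0, 0, 0, 0], [0, 0, -0.182, 0, 0, 0, 0], [0, 0, -0.182, 0, 0, 0, 0], [0, 0, -0.182, 0, 0, 0, 0], [0, 0, -0.182, 0, 0, 0, 0], [0, 0, -0.18, 0, 0, 0, 0]]

```text
clock: 11.15
eef_pos: [581.7, -309.6, 304.7]
tool_rot: [-3.139, -0.001, 1.74]
force: [-0.9, 0.6, -0.1]
width: 85.1
gripper_force: 0.0
```

Emit:
step_arm:
  series:
    - [[0, 0, 0, 0.2, 0.004, 0.15, 0], [0, 0, 0, 0.2, 0.004, 0.15, 0], [0, 0, 0, 0.2, 0.004, 0.15, 0], [0, 0, 0, 0.2, 0.004, 0.15, 0], [0, 0, 0, 0.2, 0.004, 0.15, 0], [0, 0, 0, 0.2, 0.004, 0.15, 0], [0, 0, 0, 0, 0, 0, 0], [0, 0, 0, 0, 0, 0, 0]]

```text
clock: 11.95
eef_pos: [555.8, -131.2, 169.9]
tool_rot: [-3.138, 0.0, 1.736]
force: [1.0, 0.9, -0.6]
width: 85.5
gripper_force: 0.0
```

```bash
python3 - <<'E'
from h import *
np.set_printoptions(precision=2,suppress=True)
w=ctrl.get_image('wrist')
s=ctrl.read_state();print(s['tool_rot'],s['eef_pos'],s['clock'],s['force'],s['width'],s['qpos'])
np.savez('w5.npz',**{k:np.array(w[k]) for k in('img','fx','fy','cx','cy','R','t')})
for q in ctrl.recognise(w,'module_center')[:2]: print(np.array(q['centre'])*1.5605,round(q['score'],2),atz(w,q['centre'],55)[:2])
cv2.imwrite('pics/w5.png',cv2.resize(cv2.cvtColor(w['img'],cv2.COLOR_RGB2BGR),None,fx=1.5605,fy=1.5605,interpolation=cv2.INTER_CUBIC))
E
```

```text
[-3.14  0.    1.73] [ 556.52 -132.53  170.67] 12.0 [ 0.66 -1.01 -0.43] 85.48345915658601 [ 0.4   0.61 -0.34  1.8   0.27  0.78  0.09]
[399.64 311.48] 0.83 [ 554.14 -141.52]
```

View pics/w5.png

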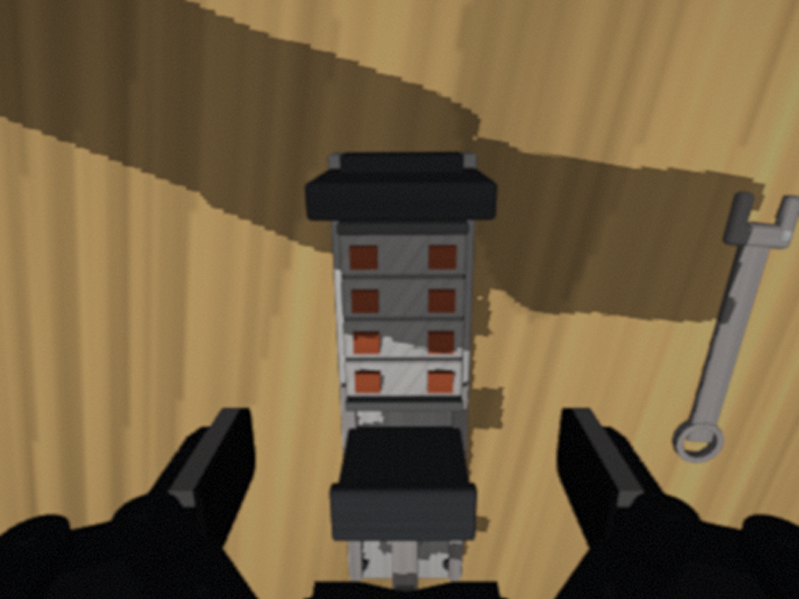

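Module top spans (338,224)-(472,224) to (346,402)-(467,402), aligned with and centred between the fingers; wrench well to the right.

```bash
python3 - <<'E'
from h import *
np.set_printoptions(precision=2,suppress=True)
w=dict(np.load('w5.npz'));s=ctrl.read_state()
C=np.array([atz(w,np.array(uv)/1.5605,90) for uv in[(336,224),(473,224),(345,402),(467,402)]]);print(C,C.mean(0))
y=s['tool_rot'][2];d=C.mean(0)-s['eef_pos'];c,n=np.cos(y),np.sin(y);print(s['eef_pos'],y,'tx,ty',c*d[0]+n*d[1],n*d[0]-c*d[1])
E
```

```text
[[ 519.84  -94.68   90.  ]
 [ 576.6   -85.17   90.  ]
 [ 534.43 -177.99   90.  ]
 [ 591.17 -168.42   90.  ]] [ 555.51 -131.57   90.  ]
[ 556.9  -133.22  171.15] 1.732924144323666 tx,ty 1.8594776775472075 -1.1016723073016415
```

Emit:
step_arm:
  series:
    - [[0, 0, 0, 0.012, -0.007, 0.2, 0], [0, 0, 0, 0, 0, 0.2, 0], [0, 0, 0, 0, 0, 0.2, 0], [0, 0, 0, 0, 0, 0.15, 0], [0, 0, 0, 0, 0, 0.11, 0], [0, 0, 0, 0, 0, 0, 0.1], [0, 0, 0, 0, 0, 0, 0.2], [0, 0, 0, 0, 0, 0, 0.3], [0, 0, 0, 0, 0, 0, 0.6], [0, 0, 0, 0, 0, 0, 1], [0, 0, 0, 0, 0, 0, 1], [0, 0, 0, 0, 0, 0, 1]]

```text
clock: 13.25
eef_pos: [555.4, -131.5, 43.6]
tool_rot: [3.142, 0.003, 1.733]
force: [-1.4, -1.0, 6.5]
width: 55.6
gripper_force: 66.1
```

Emit:
step_arm:
  series:
    - [[0, 0, 0, 0, 0, -0.03, 1], [0, 0, 0, 0, 0, -0.06, 1], [0, 0, 0, -0.01, 0, -0.08, 1], [0, 0, 0, 0, 0, -0.1, 1], [0, 0, 0, 0, 0, -0.12, 1], [0, 0, 0, 0, 0, -0.12, 1], [0, 0, 0, 0, 0, -0.12, 1], [0, 0, 0, 0, 0, -0.12, 1], [0, 0, 0, 0, 0, 0, 1], [0, 0, 0, 0, 0, 0, 1]]

```text
clock: 14.25
eef_pos: [555.6, -131.8, 155.1]
tool_rot: [3.141, 0.002, 1.734]
force: [0.2, -0.3, -6.9]
width: 55.6
gripper_force: 66.0
```

```bash
python3 - <<'E'
from h import *
np.set_printoptions(precision=2,suppress=True)
S=ctrl.get_image('scene');D=ctrl.get_image('side');s=ctrl.read_state();print(s['eef_pos'],s['tool_rot'],s['force'],s['width'])
a=cv2.cvtColor(S['img'],cv2.COLOR_RGB2BGR)[100:250,150:370];b=cv2.cvtColor(D['img'],cv2.COLOR_RGB2BGR)[110:310,200:350]
np.savez('s.npz',**{k:np.array(S[k]) for k in('fx','fy','cx','cy','R','t')});np.savez('d.npz',**{k:np.array(D[k]) for k in('fx','fy','cx','cy','R','t')})
a=cv2.resize(a,(440,300));b=cv2.resize(b,(300,400))
o=np.zeros((400,740,3),np.uint8);o[:300,:440]=a;o[:,440:]=b;cv2.imwrite('pics/l1.png',o)
E
```

```text
[ 554.74 -131.77  153.89] [-3.14  0.    1.73] [-0.31  0.03 -6.93] 55.20352023167866
```

View pics/l1.png

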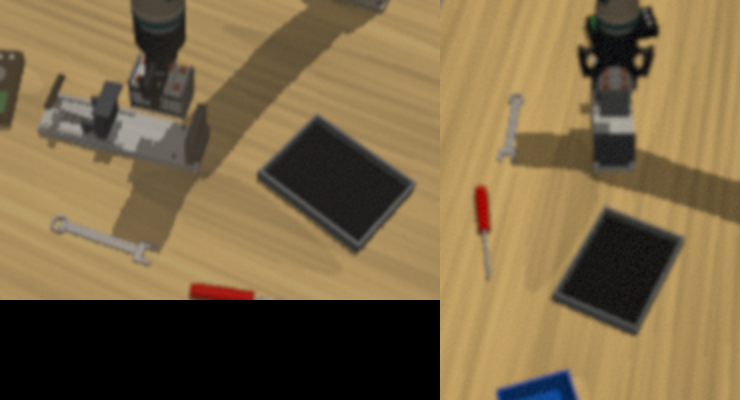

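Module held upright (scene crop (160,85)); tray corners there (318,116),(414,184),(357,247),(259,173) agree with the tray centre near (505,160).

Emit:
step_arm:
  series:
    - [[0, 0, 0.1445, 0, 0, 0, 1], [0, 0, 0.1445, 0, 0, 0, 1], [0, 0, 0.1445, 0, 0, 0, 1], [0, 0, 0.1445, 0, 0, 0, 1], [0, 0, 0, 0.1, -0.05, 0, 1], [0, 0, 0, 0.2, -0.1, 0, 1], [0, 0, 0, 0.22, -0.11, 0, 1], [0, 0, 0, 0.22, -0.11, 0, 1], [0, 0, 0, 0.22, -0.11, 0, 1], [0, 0, 0, 0.22, -0.11, 0, 1], [0, 0, 0, 0.22, -0.11, 0, 1]]

```text
clock: 15.45
eef_pos: [513.9, 101.6, 153.7]
tool_rot: [-3.141, 0.002, 1.283]
force: [0.4, -0.2, -6.9]
width: 55.5
gripper_force: 65.8
```

Emit:
step_arm:
  series:
    - [[0, 0, 0, 0.2, -0.1, 0, 1], [0, 0, 0, 0.12, -0.06, 0, 1], [0, 0, 0, 0.05, -0.024, 0, 1], [0, 0, 0, 0, 0, 0, 1], [0, 0, 0, 0, 0, 0, 1]]

```text
clock: 15.95
eef_pos: [504.6, 159.0, 153.9]
tool_rot: [3.141, 0.003, 1.28]
force: [-0.1, -1.5, -7.1]
width: 55.5
gripper_force: 65.8
```

Emit:
step_arm:
  series:
    - [[0, 0, 0, 0, 0, 0.15, 1], [0, 0, 0, 0, 0, 0.2, 1], [0, 0, 0, 0, 0, 0.18, 1], [0, 0, 0, 0, 0, 0.12, 1], [0, 0, 0, 0, 0, 0.08, 1], [0, 0, 0, 0, 0, 0.05, 1], [0, 0, 0, 0, 0, 0.02, 1], [0, 0, 0, 0, 0, 0.01, 1], [0, 0, 0, 0, 0, 0, 1], [0, 0, 0, 0, 0, 0, 1]]

```text
clock: 16.95
eef_pos: [505.3, 160.5, 33.5]
tool_rot: [3.14, 0.0, 1.28]
force: [0.3, -0.1, -7.0]
width: 55.4
gripper_force: 65.5
```

Emit:
step_arm:
  series:
    - [[0, 0, 0, 0, 0, 0.01, 1], [0, 0, 0, 0, 0, 0.01, 1], [0, 0, 0, 0, 0, 0.007, 1], [0, 0, 0, 0, 0, 0, 1], [0, 0, 0, 0, 0, 0, 1]]

```text
clock: 17.45
eef_pos: [504.7, 160.3, 28.8]
tool_rot: [3.141, 0.001, 1.28]
force: [-0.3, 0.0, -7.4]
width: 55.6
gripper_force: 65.9
```

Emit:
step_arm:
  series:
    - [[0, 0, 0, 0, 0, 0.005, 1], [0, 0, 0, 0, 0, 0.005, 1], [0, 0, 0, 0, 0, 0, 1], [0, 0, 0, 0, 0, 0, 1]]

```text
clock: 17.85
eef_pos: [504.8, 160.3, 28.6]
tool_rot: [3.14, 0.001, 1.28]
force: [-1.6, -0.4, 8.0]
width: 55.1
gripper_force: 67.3
```

Contact made. Release slowly and back off.

Emit:
step_arm:
  series:
    - [[0, 0, 0, 0, 0, 0, 0.3], [0, 0, 0, 0, 0, 0, 0.2], [0, 0, 0, 0, 0, 0, 0.1], [0, 0, 0, 0, 0, 0, 0], [0, 0, 0, 0, 0, 0, 0], [0, 0, 0, 0, 0, -0.05, 0], [0, 0, 0, 0, 0, -0.15, 0], [0, 0, 0, 0, 0, -0.25, 0], [0, 0, 0, 0, 0, -0.3, 0], [0, 0, 0, 0, 0, -0.3, 0], [0, 0, 0, 0, 0, -0.3, 0], [0, 0, 0, 0, 0, 0, 0]]

```text
clock: 19.05
eef_pos: [508.3, 162.1, 236.3]
tool_rot: [3.131, -0.006, 1.28]
force: [0.3, 0.2, -0.1]
width: 85.5
gripper_force: 0.0
```

```bash
python3 - <<'E'
from h import *
np.set_printoptions(precision=2,suppress=True)
S=ctrl.get_image('scene');W=ctrl.get_image('wrist');s=ctrl.read_state();print(s['eef_pos'],s['force'],s['width'],s['clock'])
print(ctrl.recognise(W,'module_center')[:1])
b=cv2.cvtColor(S['img'],cv2.COLOR_RGB2BGR)[100:280,130:380];a=cv2.cvtColor(W['img'],cv2.COLOR_RGB2BGR)
o=np.zeros((300,800,3),np.uint8);o[:,:400]=cv2.resize(a,(400,300));o[:288,400:]=cv2.resize(b,(400,288));cv2.imwrite('pics/e1.png',o)
E
```

```text
[505.13 160.61 231.23] [-1.03 -0.14 -0.98] 85.22004799005785 19.15
[{'centre': [256.7, 171.6], 'score': 0.63}]
```

View pics/e1.png

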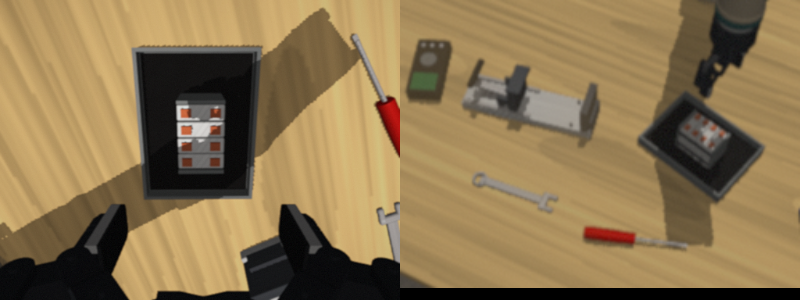

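The module stands upright in the middle of the tray (wrist view (200,135)). The bar is drawn back (scene view (515,88)), and the other things are where they were.

```bash
python3 -c "
from cell import ctrl
print(ctrl.finish_job())"
```

```text
the job is handed in; nothing more can be done
None
```

The job is handed in: the pawl was lifted, the clamp bar slid about 50 mm back and left there, and the module set upright and flat in the tray by about 19 s; the last pictures show the other things undisturbed.

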